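Load the counter stand and build a tower of fudge cartons on it

ROBOT

A 7-joint arm with a two-finger parallel gripper is mounted at the origin on a cart in front of the work surface, level with it; the furniture and walls round the work are solid. World frame = base frame: x ahead of the robot, y to its left, z up, the work surface at z = 0. Lengths are in m, angles in rad, forces in N, time in s.
With the tool pointing down it reaches from about 0.4 to 0.85 m from the base axis. Payload 4.5 kg.
Tool frame: the origin (TCP) lies at the very end of the fingers, on their centre line; the grasp point (between the pads) lies 19 mm behind it; z points along the fingers, y is the line along which they close (so a half turn about z gives the same grasp; the last joint's range is limited). The gripper opens to 88 mm and grips with 3 to 60 N. Pads are 18 mm wide; open, the fingers measure 123 mm over their backs; the gripper's body (75 mm by 187 mm) begins 45 mm behind the grasp point.
Start: joints at [-1.121, 0.689, -0.195, 1.565, 0.157, 0.902, -0.215], TCP at [0.252, 0.572, 0.239] pointing down, gripper open.
Joint ranges: [-3.01, 3.01], [-0.46, 2.08], [-1.47, 1.51], [0.13, 2.56], [-1, 4.14], [0.04, 2.09], [-2.66, 2.66]. Speed limits (rad/s): [2.57, 2.57, 3.14, 3.14, 3.14, 3.14, 3.14].

INTERFACE

Orientations are given as a unit quaternion [x, y, z, w].
In Python, from plant import r gives the robot as it stands. The module is installed in compiled form; this text tells all that it offers.
- The arm moves only by the tool step_arm, never from a script. Its argument "increments" is a list of rows, each a list of 2 entries, a list of its own where there are three numbers: the shift along the world's x, y, z in cm, then the turn, a rotation vector about the world's x, y, z in degrees. A call has exactly 10 rows; each row shifts and turns the commanded pose from where the row before left it; what a row does not reach is not made up. A row lasts 1/10 s, in which the tool goes at most 50 mm and 8.59 degrees, less where a joint would pass 70% of its speed; a pose out of reach is approached as far as the arm can. A call is refused whole if a number of a shift passes 5 or a number of a turn 8.59, either way. A call with a gripper value outside its range is refused whole. "fingers" is the opening, from 0 (shut) to 1 (fully open), set as the call begins (left out, the last holds). The fingers move at their own pace and stop on an object; "grip_force" is the grip in N (left out, the last holds). Time passes only in rows, so rows that do not move let the fingers close, or fill a call up. It gives the time, the measured TCP pose, the force, the opening and the grip force at its end, in the units of the state.
- r.get_state(): the state, without advancing time (a new reading comes with each control period).
- r.snapshot(name): name is "scene" or "top"; returns (picture, depth): 384x512x3 uint8, red, green, blue; 384x512 float32, m along the optical axis (not along the pixel's ray), 0 where there is no reading.
- r.calibration(name): a dict with "fov_y" (degrees; the focal length in pixels is half the picture's height over the tangent of half this angle, whatever the lens; pixels are square), "cx", "cy" (the principal point, pixels), "R" (3x3) and "t" (3): a world point X has camera coordinates R X + t. Camera axes: x right, y down, z forward; pixel columns grow to the right and rows downward; lengths in m; the calibration is good to about 2 mm. A picture is of the moment at which its call begins. calibration takes no time and is no camera call.
- r.finish_job(): hands the job in; it is judged then, once.
The state is a dict: "clock": time; "q": joint angles; "qd": joint speeds; "joint_torque": joint torques, N m; "tool_pos": TCP position; "eef_rot": TCP orientation; "contact_force": force on the tool from outside, world axes, zero at the start; "moment": the same for the moment, N m; "opening": opening from 0.0 (shut) to 1.0 (fully open); "finger_force": force on a finger pad.
Only numpy, scipy, OpenCV 4.12 (cv2) and the standard library are available. Lean on these libraries where they do the work, as an engineer would, in place of code of your own. Each camera call takes 0.05 s, during which the arm holds its last target. There are 200 camera calls.

TASK

Set up the counter display: first slide the tray of fudge into the slot of the wooden stand, knob outward, until it is fully home. Then stack all the closed cartons that are there in one column on top of the stand, the largest at the bottom and each next one smaller, every carton centred on the stand and square with it, lid up, long side along the stand's length. Leave the jars and the rolls where they are.

Things in the scene. Friction and masses are not known exactly. Their poses are not given: they have to be found in the camera images.
- platform: fixed low packing platform on the table, 360 x 1000 mm, its flat top 105 mm above the table; all the work is on this top. Origin: centre of its underside, on the table
- stand: fixed wooden stand, 150 long (x) x 124 wide (y) x 46 mm high. From its open front (-x end) a slot 64 wide, 34 high (under a 12 mm top) and 138 deep runs along x, centred on y = 0, its floor the platform top; a 12 mm wall closes the far (+x) end. Origin: centre of its underside; z up. The front faces roughly to the robot's left; the direction varies
- stand_top (a point): centre of the stand's flat top, 46 mm above the platform top
- tray: open wooden tray with fudge fixed in it, 136 long (x) x 60 wide (y) x 28 mm high, about 0.3 kg; a steel knob 18 mm across at the middle of its front (-x) end sticks out 12 mm more, axis 17 mm up. Origin: centre of the underside of the 136 x 60 box; z up. Fully home in the stand (far end on the end wall), its origin lies 5 mm to the -x side of the stand's, x axes parallel
- carton_1: closed plain cardboard carton with a lid and a paper band, 120 long (x) x 66 wide (y) x 34 mm high, about 300 g; the largest. Origin: centre of its underside; z up; its ends are alike. May be absent
- carton_2: closed plain cardboard carton with a lid and a paper band, 106 long (x) x 58 wide (y) x 32.5 mm high, about 255 g; second largest. Origin: centre of its underside; z up; its ends are alike. May be absent
- carton_3: closed plain cardboard carton with a lid and a paper band, 92 long (x) x 50 wide (y) x 31 mm high, about 210 g; middle size. Origin: centre of its underside; z up; its ends are alike. May be absent
- carton_4: closed plain cardboard carton with a lid and a paper band, 78 long (x) x 42 wide (y) x 29.5 mm high, about 165 g; second smallest. Origin: centre of its underside; z up; its ends are alike. May be absent
- carton_5: closed plain cardboard carton with a lid and a paper band, 64 long (x) x 34 wide (y) x 28 mm high, about 120 g; the smallest. Origin: centre of its underside; z up; its ends are alike. May be absent
- jar_a: bystander: filled glass jar, 73 across x 113 mm, origin at the centre of its underside
- jar_b: bystander: filled glass jar like jar_a
- label_roll: bystander: roll of labels lying flat, 60 across x 38 mm, origin under its centre
- ribbon_roll: bystander: roll of ribbon lying flat, 62 across x 24 mm, origin under its centre

How it is judged:
On the way:
1. the tray is fully home in the stand's slot (x of tray in the frame of stand between -0.011 and 0.002 m and y of tray in the frame of stand between -0.006 and 0.006 m and angle between the x axis of tray and the x axis of stand, either way round below 0.08 rad and height (world z) of tray below 0.113 m and angle between tray's own z axis and vertical below 0.1 rad), for 0.2 s.
At the end, for the whole second after the job is handed in: Tray in the slot within 6 mm of fully home, knob outward; all cartons present level and at rest in one column on the stand, larger below smaller, each centre within 12 mm horizontally of the centre of the stand's top, long side within 8 degrees of the stand's length (all of step 1 and horizontal distance between each of carton_1, carton_2, carton_3, carton_4, carton_5 and stand_top below 0.012 m and angle between the x axis of each of carton_1, carton_2, carton_3, carton_4, carton_5 and the x axis of stand, either way round below 0.14 rad and angle between each of carton_1, carton_2, carton_3, carton_4, carton_5's own z axis and vertical below 0.06 rad and height (world z) of each of carton_1, carton_2, carton_3, carton_4, carton_5 above 0.146 m and linear speed of each of carton_1, carton_2, carton_3, carton_4, carton_5 below 0.02 m/s and z of each of carton_2, carton_3, carton_4, carton_5 in the frame of carton_1 above 0.02 m and z of each of carton_3, carton_4, carton_5 in the frame of carton_2 above 0.02 m and z of each of carton_4, carton_5 in the frame of carton_3 above 0.02 m and z of carton_5 in the frame of carton_4 above 0.02 m); the robot touches nothing.
It fails at once if a jar or a roll on the platform is moved by more than 5 cm (distance of any of jar_a, jar_b, label_roll, ribbon_roll from where it was at the start of the episode above 0.05 m).
It fails at once if a jar is tipped over (angle between any of jar_a, jar_b's own z axis and vertical above 0.5 rad).
Of carton_1, carton_2, carton_3, carton_4, carton_5 only 4 to 5 are there at a start; the rules pass over those that are not, and their reading is None.
At some moment in a run one of tray, carton_1 may be knocked a few centimetres aside while the robot is not near it.
Once in a run the grip may slacken for a moment while it holds something.
It also fails if it takes over 210 s, if anything falls off the work surface, if the arm or the gripper's body presses on something with over 40 N, if the wrist force passes 120 N, or if a joint passes its speed limit or range.

## Working session

There is one attempt and no reset: what is moved stays moved. The work goes in short steps, Python scripts to look and compute and a tool call to move; the robot and the scene stay as the last step left them, time stands still between calls to the robot, and variables do not carry over. Pictures are saved under pics/ and viewed, at most 14 in all, crops included, and the job is handed in when it is done.

Besides the shell and the picture viewer there is one more tool, called as name(argument=value, ...) on one line, values as JSON. step_arm: Moves the arm, as the interface text tells. Its arguments: {"type":"object","properties":{"increments":{"type":"array","items":{"type":"array"}},"fingers":{"type":"number"},"grip_force":{"type":"number"}},"required":["increments"]}

```bash
mkdir -p pics
cat > h.py <<'E'
import numpy as np, cv2
from plant import r
def snap(n,save=None):
    p,d=r.snapshot(n); p=np.array(p)
    if save: cv2.imwrite('pics/'+save,p[:,:,::-1])
    return p,np.array(d)
def cloud(n,d):
    c=r.calibration(n); f=192/np.tan(np.radians(c['fov_y'])/2)
    v,u=np.mgrid[:384,:512]
    X=np.stack([(u-c['cx'])/f*d,(v-c['cy'])/f*d,d],-1)
    return (X-np.array(c['t']))@np.array(c['R'])
E
python3 - <<'E'
from h import *
a,d=snap('top','top1.png'); b,e=snap('scene','scene1.png')
for n in('top','scene'):
    c=r.calibration(n);print(c['fov_y'],c['cx'],c['cy'],-np.array(c['R']).T@c['t'])
s=r.get_state();print(s)
P=cloud('top',d);print((d==0).mean(),[np.round(P[v,u],3) for v,u in((100,100),(200,250),(300,400))])
np.save('t1.npy',P)
E
```

```text
57.9361365380929 261.83695823597884 194.21439288363592 [ 0.43914036 -0.01666217  1.22525306]
55.59973911143767 259.19656895298186 197.50248781823564 [ 0.13408253 -0.61340577  0.90217292]
{'clock': 0.1, 'q': array([-1.12120377,  0.68991806, -0.19451992,  1.56623774,  0.15730522,
        0.90249098, -0.21508664]), 'qd': array([ 4.75678290e-04,  4.86484117e-05,  9.56304533e-05, -1.55675048e-03,
       -2.09327069e-03, -1.02290412e-03,  1.20845771e-03]), 'joint_torque': array([-3.35092664e-03, -5.28498173e+01, -1.27163831e+00, -1.53838885e+01,
       -5.25186025e-02,  1.90121318e-03,  4.45481339e-05]), 'tool_pos': array([0.25225847, 0.57121069, 0.23797963]), 'eef_rot': array([ 2.06356606e-01,  9.78476499e-01, -8.23904760e-04, -1.11238068e-04]), 'contact_force': array([ 0.18397284,  0.56677438, -0.71617406]), 'moment': array([-0.01324213,  0.02661844,  0.04239416]), 'finger_force': 0.0, 'opening': 1.001327946954503}
0.00396728515625 [array([ 0.886,  0.592, -0.002]), array([0.521, 0.031, 0.104]), array([ 0.043, -0.776, -0.746])]
```

View pics/top1.png

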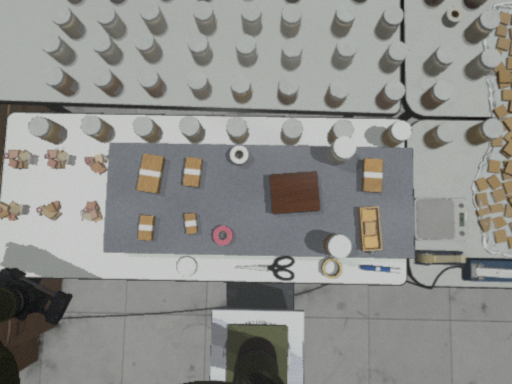

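View pics/scene1.png

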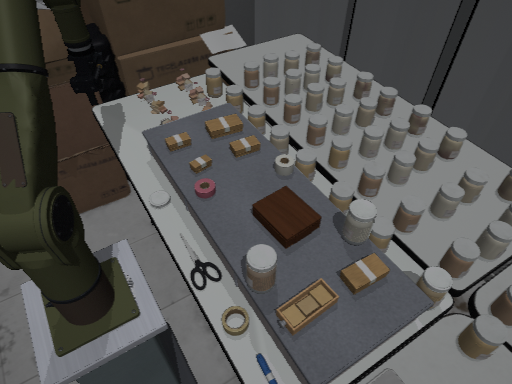

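```bash
cat >> h.py <<'E'
def objs(n='top',pd=None,zmin=0.115,box=None):
    p,d=pd if pd else snap(n)
    P=cloud(n,d); m=((P[...,2]>zmin)&(P[...,2]<.4)&(P[...,0]>.3)&(P[...,0]<.75)&(abs(P[...,1])<.56)&(d>0)).astype(np.uint8)
    k,L,S,_=cv2.connectedComponentsWithStats(m,connectivity=4)
    for i in range(1,k):
        if S[i,4]<40: continue
        Q=P[L==i]; z=np.percentile(Q[:,2],80); T=Q[Q[:,2]>z-.008]
        (c,s,a)=cv2.minAreaRect((T[:,:2]*1000).astype(np.float32))
        if s[0]<s[1]: s=s[::-1]; a+=90
        a=(a+90)%180-90
        col=p[L==i].mean(0).astype(int)
        print('px',S[i,:4].tolist(),'c',np.round(c,1),'med',np.round(1000*(np.percentile(T[:,:2],2,0)+np.percentile(T[:,:2],98,0))/2,1),'size',np.round(s,1),'ang(long)',round(a,1),'z',round(z*1000,1),'rgb',col,len(T))
E
python3 - <<'E'
from h import *
p,d=snap('top'); objs(pd=(p,d))
q,e=snap('scene');print();objs('scene',(q,e))
P=cloud('top',d);m=(abs(P[...,1])<.45)&(P[...,0]>.42)&(P[...,0]<.7)&(P[...,2]<.114)&(P[...,2]>.09);print(np.median(P[m],0))
# zooms
z=cv2.resize(p[130:270,95:425],None,fx=2.4,fy=2.4,interpolation=3);cv2.imwrite('pics/z1.png',z[:,:,::-1])
z=cv2.resize(q[170:350,230:410],None,fx=3.3,fy=3.3,interpolation=3);cv2.imwrite('pics/z2.png',z[:,:,::-1])
E
```

```text
px [326, 136, 30, 30] c [ 674.2 -248.1] med [ 674.1 -247.2] size [67.2 66.2] ang(long) -16.0 z 216.1 rgb [158 159 157] 423
px [229, 146, 20, 20] c [661.6  70.4] med [662.4  68.8] size [57.9 57.4] ang(long) 1.7 z 143.6 rgb [171 171 168] 233
px [136, 154, 29, 40] c [599.1 351.2] med [598.7 350.7] size [120.1  67.7] ang(long) -7.9 z 139.6 rgb [159 137 106] 790
px [182, 157, 20, 31] c [606.2 217.9] med [606.4 217.2] size [92.2 51.5] ang(long) -5.4 z 136.7 rgb [161 140 111] 459
px [362, 158, 21, 35] c [ 605.2 -355.5] med [ 604.9 -354.9] size [106.1  59.1] ang(long) -2.8 z 138.2 rgb [158 137 107] 625
px [269, 171, 51, 43] c [ 544.7 -107.8] med [ 544.9 -107.6] size [150.  123.9] ang(long) -84.9 z 151.7 rgb [87 61 49] 1892
px [358, 207, 24, 48] c [ 430.9 -349.2] med [ 433.2 -347.9] size [148.1  62.1] ang(long) 4.0 z 130.4 rgb [156 135 101] 455
px [184, 213, 14, 22] c [442.2 216.8] med [441.7 217.4] size [63.9 35.2] ang(long) 9.9 z 133.8 rgb [162 144 120] 229
px [137, 215, 18, 26] c [426.6 358.4] med [426.4 358.1] size [78.  43.3] ang(long) -1.2 z 135.0 rgb [161 141 115] 345
px [364, 222, 12,
[... 1000 characters left out ...]
9.2] ang(long) 63.6 z 130.2 rgb [107  66  74] 248
px [253, 186, 69, 61] c [ 545.5 -108.7] med [ 544.5 -111.2] size [152.1 125.2] ang(long) -84.6 z 152.2 rgb [52 31 20] 1979
px [342, 199, 35, 46] c [ 675.  -250.8] med [ 674.7 -251.1] size [67.8 67.6] ang(long) -32.6 z 216.6 rgb [108 109 107] 495
px [246, 244, 32, 49] c [ 385.3 -234.7] med [ 383.9 -236. ] size [67.4 65.2] ang(long) 58.4 z 216.9 rgb [111 108 106] 660
px [340, 253, 50, 40] c [ 607.1 -356.6] med [ 605.8 -357.5] size [108.7  59.4] ang(long) -3.3 z 138.8 rgb [113  96  73] 970
px [277, 278, 62, 56] c [ 432.9 -350.2] med [ 435.  -350.7] size [149.6  61. ] ang(long) 4.0 z 130.7 rgb [116  97  71] 1251
[0.54806619 0.02386551 0.10410379]
```

View pics/z1.png

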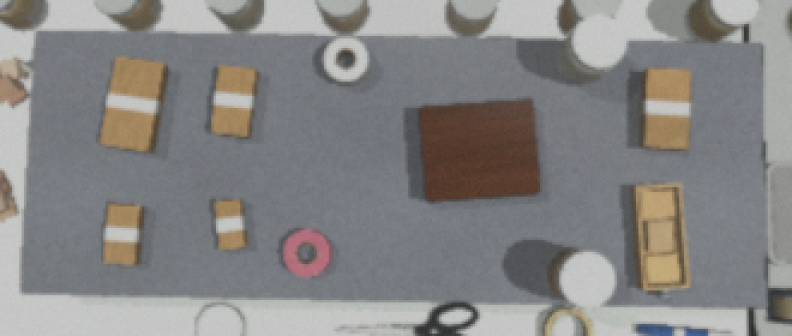

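View pics/z2.png

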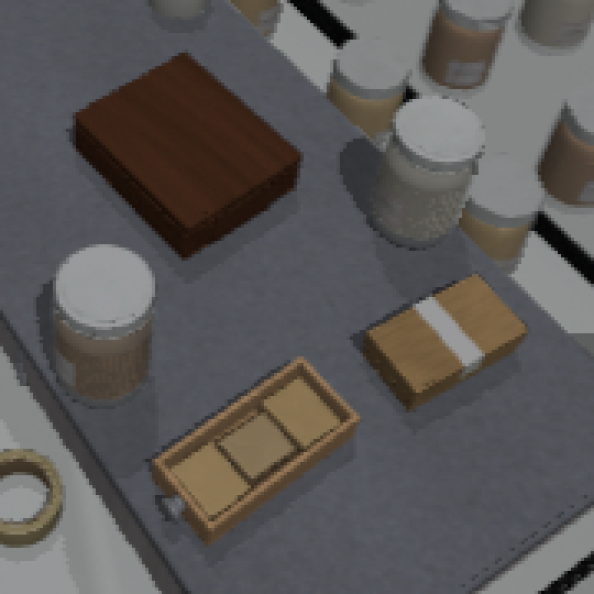

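The top view shows all five cartons, the stand in the middle with its slot toward +y, and the tray at (371,229). In the scene crop the knob is at (172,505), the end nearest the robot. Sizes and heights from both views match those given. First move: go toward the tray.

step_arm(increments=[[[2.5,-4.2,0.6],[0,0,2.78]],[[2.5,-4.2,0.6],[0,0,2.78]],[[2.5,-4.2,0.6],[0,0,2.78]],[[2.5,-4.2,0.6],[0,0,2.78]],[[2.5,-4.2,0.6],[0,0,2.78]],[[2.5,-4.2,0.6],[0,0,2.78]],[[2.5,-4.2,0.6],[0,0,2.78]],[[2.5,-4.2,0.6],[0,0,2.78]],[[2.5,-4.2,0.6],[0,0,2.78]],[[2.5,-4.2,0.6],[0,0,2.78]]], fingers=1, grip_force=40)

```text
clock: 1.2
tool_pos: [0.5032, 0.1498, 0.299]
eef_rot: [-0.036, 0.999, 0.0, 0.0]
contact_force: [0.4, 0.1, -0.3]
opening: 0.998
finger_force: 0.0
```

step_arm(increments=[[[-0.4,-4.8,0],[0,0,0]],[[-0.4,-4.8,0],[0,0,0]],[[-0.4,-4.8,0],[0,0,0]],[[-0.4,-4.8,0],[0,0,0]],[[-0.4,-4.8,0],[0,0,0]],[[-0.4,-4.8,0],[0,0,0]],[[-0.4,-4.8,0],[0,0,0]],[[-0.4,-4.8,0],[0,0,0]],[[-0.4,-4.8,0],[0,0,0]],[[0,0,0],[0,0,0]]])

```text
clock: 2.2
tool_pos: [0.4637, -0.2888, 0.298]
eef_rot: [-0.028, 1.0, -0.002, -0.001]
contact_force: [0.4, -0.3, -0.6]
opening: 1.003
finger_force: 0.0
```

step_arm(increments=[[[0.1,-2.9,0],[0,0,0.4]],[[0.1,-2.9,0],[0,0,0.4]],[[0,0,-2],[0,0,0]],[[0,0,-2.2],[0,0,0]],[[0,0,-2.2],[0,0,0]],[[0,0,-2.2],[0,0,0]],[[0,0,-2.2],[0,0,0]],[[0,0,-2],[0,0,0]],[[0,0,-1],[0,0,0]],[[0,0,0],[0,0,0]]])

```text
clock: 3.2
tool_pos: [0.4678, -0.3374, 0.1596]
eef_rot: [-0.042, 0.999, 0.001, -0.001]
contact_force: [-0.2, 0.7, -0.3]
opening: 0.999
finger_force: 0.0
```

```bash
cat >> h.py <<'E'
def st():
    s=r.get_state();x,y,z,w=s['eef_rot'];from scipy.spatial.transform import Rotation as R
    M=R.from_quat(s['eef_rot']).as_matrix();print('clock',round(s['clock'],2),'tcp mm',np.round(1000*s['tool_pos'],1),'close ax',round(np.degrees(np.arctan2(M[1,1],M[0,1]))%180,2),'tilt',np.round(np.degrees(M[:2,2]),2),'F',np.round(s['contact_force'],1),'open mm',round(88*s['opening'],1),'q7',round(s['q'][6],2))
E
python3 -c "
from h import *
st();objs(pd=snap('top','t2.png'))" | egrep 'clock|px.\[3[2-6]'
```

```text
clock 3.2 tcp mm [ 467.8 -337.4  159.6] close ax 94.8 tilt [-0.14  0.1 ] F [-0.2  0.7 -0.3] open mm 87.9 q7 1.88
px [326, 136, 30, 30] c [ 673.8 -247.2] med [ 673.6 -247.6] size [66.7 66.3] ang(long) 64.9 z 216.5 rgb [169 171 168] 423
px [362, 158, 21, 35] c [ 605.2 -355.7] med [ 605.  -354.8] size [106.3  59.2] ang(long) -2.7 z 138.1 rgb [168 146 114] 622
px [345, 201, 45, 54] c [ 466.5 -311.8] med [ 465.1 -310.9] size [73.8 28.9] ang(long) 5.0 z 321.3 rgb [96 87 72] 311
px [321, 233, 30, 26] c [ 383.3 -232.2] med [ 383.5 -231.9] size [65.8 65.3] ang(long) 0.9 z 216.9 rgb [174 174 171] 449
```

step_arm(increments=[[[-0.2,-1.0,0],[0,0,-0.7]],[[0,0,-1.2],[0,0,0]],[[0,0,-1.2],[0,0,0]],[[0,0,-1.2],[0,0,0]],[[0,0,-0.8],[0,0,0]],[[0,0,-0.5],[0,0,0]],[[0,0,0],[0,0,0]],[[0,0,0],[0,0,0]],[[0,0,0],[0,0,0]],[[0,0,0],[0,0,0]]])

```text
clock: 4.25
tool_pos: [0.4667, -0.3484, 0.1122]
eef_rot: [-0.036, 0.999, -0.0, 0.0]
contact_force: [-0.4, -0.6, 0.4]
opening: 0.998
finger_force: 0.0
```

step_arm(increments=[[[0,0,0],[0,0,0]],[[0,0,0],[0,0,0]],[[0,0,0],[0,0,0]],[[0,0,0],[0,0,0]],[[0,0,0],[0,0,0]],[[0,0,0],[0,0,0]],[[0,0,0],[0,0,0]],[[0,0,0],[0,0,0]],[[0,0,0],[0,0,0]],[[0,0,0],[0,0,0]]], fingers=0, grip_force=45)

```text
clock: 5.25
tool_pos: [0.4665, -0.3483, 0.1118]
eef_rot: [-0.036, 0.999, -0.0, 0.0]
contact_force: [-0.3, 0.7, 0.8]
opening: 0.682
finger_force: 45.0
```

```bash
python3 -c "
from h import *
st()"
```

```text
clock 5.25 tcp mm [ 466.5 -348.3  111.8] close ax 94.07 tilt [ 0. -0.] F [-0.3  0.7  0.8] open mm 60.1 q7 1.86
```

step_arm(increments=[[[0,0,2],[0,0,0]],[[0,0,4.5],[0,0,0]],[[0,0,4.5],[0,0,0]],[[0,0,4],[0,0,0]],[[0.5,3.0,0],[0,0,-7.4]],[[0.6,3.0,0],[0,0,-7.4]],[[0.6,3.0,0],[0,0,-7.4]],[[0.6,3.0,0],[0,0,-7.4]],[[0.6,3.0,0],[0,0,-7.4]],[[0.6,3.0,0],[0,0,-7.4]]])

```text
clock: 6.25
tool_pos: [0.5008, -0.1668, 0.261]
eef_rot: [0.347, 0.938, -0.0, -0.001]
contact_force: [0.0, -0.2, -2.6]
opening: 0.681
finger_force: 45.0
```

step_arm(increments=[[[0.6,3.0,0],[0,0,-7.4]],[[0.6,3.0,0],[0,0,-7.4]],[[0.5,3.0,0],[0,0,-7.4]],[[0.5,3.1,0],[0,0,-7.4]],[[0.5,3.1,0],[0,0,-7.4]],[[0.5,3.1,0],[0,0,-7.5]],[[0,0,-2],[0,0,0]],[[0,0,-2],[0,0,0]],[[0,0,-2],[0,0,0]],[[0,0,-2],[0,0,0]]])

```text
clock: 7.25
tool_pos: [0.5326, 0.0151, 0.1803]
eef_rot: [0.674, 0.739, -0.001, -0.001]
contact_force: [1.0, -0.3, -2.9]
opening: 0.681
finger_force: 45.0
```

```bash
python3 -c "
from h import *
st()"
```

```text
clock 7.25 tcp mm [532.6  15.1 180.3] close ax 5.23 tilt [-0.1  -0.01] F [ 1.  -0.3 -2.9] open mm 59.9 q7 0.08
```

step_arm(increments=[[[0.1,0,-1.2],[0,0,0]],[[0,0,-1.5],[0,0,0]],[[0,0,-1.5],[0,0,0]],[[0,0,-1.2],[0,0,0]],[[0,0,-0.8],[0,0,0]],[[0,0,-0.4],[0,0,0]],[[0,0,0],[0,0,0]],[[0,0,0],[0,0,0]],[[0,0,0],[0,0,0]],[[0,0,0],[0,0,0]]])

```text
clock: 8.25
tool_pos: [0.5348, 0.0148, 0.1162]
eef_rot: [0.674, 0.738, 0.0, 0.0]
contact_force: [-0.1, 0.5, -3.8]
opening: 0.677
finger_force: 45.0
```

```bash
python3 -c "
from h import *
st()
p=snap('scene','s3.png');q,d=snap('top')
cv2.imwrite('pics/s3z.png',cv2.resize(p[0][120:300,150:350],None,fx=3,fy=3,interpolation=3)[:,:,::-1])
P=cloud('scene',p[1]);Q=cloud('top',d)
for A in(P,Q):
  m=(A[...,1]>-.028)&(A[...,1]<.13)&(A[...,0]>.47)&(A[...,0]<.6)&(A[...,2]>.112)&(A[...,2]<.14)
  T=A[m]*1000;print(len(T),np.percentile(T,[1,99],0).round(1))
  e=T[T[:,1]>35];print(cv2.minAreaRect(e[:,:2].astype(np.float32)),np.polyfit(e[:,1],e[:,2],1))
"
```

```text
clock 8.25 tcp mm [534.8  14.8 116.2] close ax 5.18 tilt [0.06 0.  ] F [-0.1  0.5 -3.8] open mm 59.6 q7 0.09
365 [[490.8 -24.4 114.6]
 [576.2 117.9 139.8]]
((539.5796508789062, 79.8343276977539), (82.70344543457031, 58.485713958740234), 78.05445098876953) [9.30487793e-02 1.21180400e+02]
63 [[514.1  99.9 113.2]
 [555.7 121.6 138.3]]
((536.08154296875, 109.45906829833984), (18.25262451171875, 43.42271423339844), 69.4211654663086) [ 0.27113062 99.94736644]
```

View pics/s3z.png

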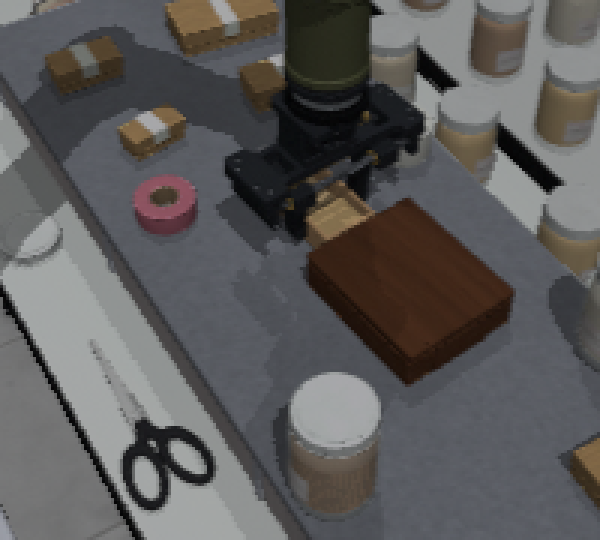

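The scene crop shows the tray at the slot mouth, (340,215), in line with the stand. Now I slide it partly in.

step_arm(increments=[[[-0.1,0,-0.2],[0,0,0]],[[0,0,0],[0,0,0]],[[0.03,-0.4,0],[0,0,0]],[[0.04,-0.4,0],[0,0,0]],[[0.03,-0.4,0],[0,0,0]],[[0.04,-0.4,0],[0,0,0]],[[0.04,-0.4,0],[0,0,0]],[[0.04,-0.5,0],[0,0,0]],[[0.04,-0.5,0],[0,0,0]],[[0,0,0],[0,0,0]]])

```text
clock: 9.35
tool_pos: [0.5361, -0.0165, 0.1138]
eef_rot: [0.675, 0.738, -0.0, 0.0]
contact_force: [0.8, 0.4, -3.7]
opening: 0.676
finger_force: 45.0
```

```bash
python3 -c "
from h import *
st()"
```

```text
clock 9.35 tcp mm [536.1 -16.5 113.8] close ax 5.09 tilt [ 0.01 -0.04] F [ 0.8  0.4 -3.7] open mm 59.5 q7 0.13
```

step_arm(increments=[[[0,0,-0.15],[0,0,0]],[[0,0,0],[0,0,0]],[[0,0,0],[0,0,0]],[[0,0,0],[0,0,0]],[[0,0,0],[0,0,0]],[[0,0,0],[0,0,0]],[[0,0,0],[0,0,0]],[[0,0,0],[0,0,0]],[[0,0,0],[0,0,0]],[[0,0,0],[0,0,0]]], fingers=1)

```text
clock: 10.35
tool_pos: [0.536, -0.0152, 0.1123]
eef_rot: [0.674, 0.738, 0.0, 0.0]
contact_force: [0.1, 1.3, -0.1]
opening: 0.997
finger_force: 0.0
```

step_arm(increments=[[[-0.1,1.3,0],[0,0,0]],[[-0.1,1.3,0],[0,0,0]],[[-0.1,1.3,0],[0,0,0]],[[-0.1,1.3,0],[0,0,0]],[[-0.1,1.3,0],[0,0,0]],[[-0.1,1.3,0],[0,0,0]],[[0,0,0],[0,0,0]],[[0,0,0],[0,0,0]],[[0,0,0],[0,0,0]],[[0,0,0],[0,0,0]]])

```text
clock: 11.35
tool_pos: [0.5301, 0.0617, 0.1123]
eef_rot: [0.675, 0.738, -0.0, 0.0]
contact_force: [0.7, -0.1, -0.3]
opening: 0.997
finger_force: 0.0
```

step_arm(increments=[[[0,0,0],[0,0,0]],[[0,0,0],[0,0,0]],[[0,0,0],[0,0,0]],[[0,0,0],[0,0,0]],[[0,0,0],[0,0,0]],[[0,0,0],[0,0,0]],[[0,0,0],[0,0,0]],[[0,0,0],[0,0,0]],[[0,0,0],[0,0,0]],[[0,0,0],[0,0,0]]], fingers=0)

```text
clock: 12.35
tool_pos: [0.5298, 0.0627, 0.1122]
eef_rot: [0.674, 0.738, -0.0, -0.0]
contact_force: [-0.8, -0.4, 0.0]
opening: 0.671
finger_force: 45.0
```

```bash
python3 -c "
from h import *
st()"
```

```text
clock 12.35 tcp mm [529.8  62.7 112.2] close ax 5.17 tilt [-0.02 -0.01] F [-0.8 -0.4  0. ] open mm 59.1 q7 0.02
```

step_arm(increments=[[[0.06,-0.6,0.05],[0,0,0]],[[0.08,-0.9,0],[0,0,0]],[[0.08,-0.9,0],[0,0,0]],[[0.08,-0.9,0],[0,0,0]],[[0.08,-0.9,0],[0,0,0]],[[0.08,-0.9,0],[0,0,0]],[[0.08,-0.9,0],[0,0,0]],[[0.08,-0.9,0],[0,0,0]],[[0.08,-0.9,0],[0,0,0]],[[0,0,0],[0,0,0]]])

```text
clock: 13.35
tool_pos: [0.5371, -0.0175, 0.1128]
eef_rot: [0.675, 0.737, -0.0, 0.001]
contact_force: [-0.5, -0.9, -4.3]
opening: 0.676
finger_force: 45.0
```

```bash
python3 -c "
from h import *
st()"
```

```text
clock 13.35 tcp mm [537.1 -17.5 112.8] close ax 5.02 tilt [ 0.01 -0.07] F [-0.5 -0.9 -4.3] open mm 59.5 q7 0.13
```

step_arm(increments=[[[0,0,-0.05],[0,0,0]],[[0,0,0],[0,0,0]],[[0,0,0],[0,0,0]],[[0,0,0],[0,0,0]],[[0,0,0],[0,0,0]],[[-0.1,1.2,0],[0,0,0]],[[-0.1,1.2,0],[0,0,0]],[[-0.1,1.2,0],[0,0,0]],[[-0.1,1.2,0],[0,0,0]],[[-0.1,1.2,0.1],[0,0,0]]], fingers=1)

```text
clock: 14.35
tool_pos: [0.5317, 0.0464, 0.1132]
eef_rot: [0.674, 0.739, 0.0, -0.0]
contact_force: [0.2, -0.4, 0.2]
opening: 1.002
finger_force: 0.0
```

step_arm(increments=[[[0,0,0],[0,0,0]],[[0,0,0],[0,0,0]],[[0,0,0],[0,0,0]],[[0,0,0],[0,0,0]],[[0,0,0],[0,0,0]],[[0,0,0],[0,0,0]],[[0,0,0],[0,0,0]],[[0,0,0],[0,0,0]],[[0,0,0],[0,0,0]],[[0,0,0],[0,0,0]]], fingers=0)

```text
clock: 15.35
tool_pos: [0.532, 0.0448, 0.1132]
eef_rot: [0.674, 0.738, 0.0, 0.0]
contact_force: [0.6, 0.4, -0.6]
opening: 0.117
finger_force: 0.0
```

```bash
python3 -c "
from h import *
st();p,d=snap('scene');print(p.shape)
cv2.imwrite('pics/s4z.png',cv2.resize(p[130:280,180:340],None,fx=3.5,fy=3.5,interpolation=3)[:,:,::-1])"
```

```text
clock 15.35 tcp mm [532.   44.8 113.2] close ax 5.18 tilt [ 0.01 -0.  ] F [ 0.6  0.4 -0.6] open mm 10.3 q7 0.05
(384, 512, 3)
```

View pics/s4z.png

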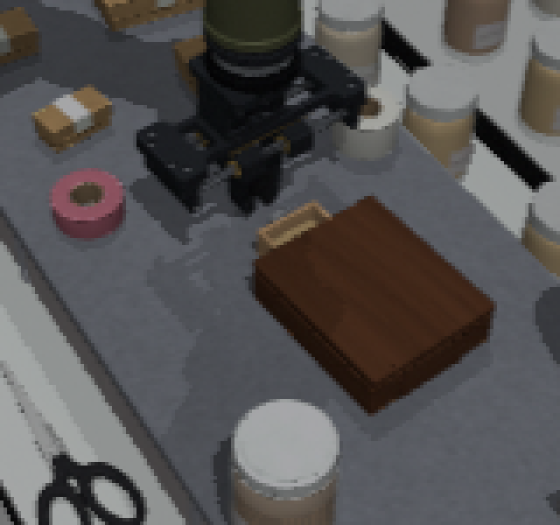

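The crop shows the tray mostly in at (295,225), with the gripper behind the knob. I push it home.

step_arm(increments=[[[0,0,0],[0,0,0]],[[0.05,-0.6,0],[0,0,0]],[[0.06,-0.6,0],[0,0,0]],[[0.06,-0.6,0],[0,0,0]],[[0.06,-0.6,0],[0,0,0]],[[0.06,-0.6,0],[0,0,0]],[[0.06,-0.6,0],[0,0,0]],[[0.06,-0.6,0],[0,0,0]],[[0.06,-0.6,0],[0,0,0]],[[0.03,-0.4,0],[0,0,0]]])

```text
clock: 16.4
tool_pos: [0.5371, -0.0079, 0.1133]
eef_rot: [0.675, 0.738, 0.0, 0.0]
contact_force: [-0.7, 2.5, -0.0]
opening: 0.009
finger_force: 1.2
```

step_arm(increments=[[[0.01,-0.1,0],[0,0,0]],[[0.01,-0.1,0],[0,0,0]],[[0.01,-0.1,0],[0,0,0]],[[0.01,-0.1,0],[0,0,0]],[[0,0,0],[0,0,0]],[[0,0,0],[0,0,0]],[[0,0,0],[0,0,0]],[[0,0,0],[0,0,0]],[[0,0,0],[0,0,0]],[[0,0,0],[0,0,0]]])

```text
clock: 17.4
tool_pos: [0.5375, -0.0112, 0.1133]
eef_rot: [0.674, 0.738, 0.0, 0.0]
contact_force: [-0.8, 1.9, 0.8]
opening: 0.001
finger_force: 1.1
```

```bash
python3 -c "
from h import *
st()"
```

```text
clock 17.4 tcp mm [537.5 -11.2 113.3] close ax 5.18 tilt [0.01 0.  ] F [-0.8  1.9  0.8] open mm 0.1 q7 0.13
```

step_arm(increments=[[[0.01,-0.1,0],[0,0,0]],[[0.01,-0.1,0],[0,0,0]],[[0.01,-0.1,0],[0,0,0]],[[0.01,-0.1,0],[0,0,0]],[[0,0,0],[0,0,0]],[[0,0,0],[0,0,0]],[[0,0,0],[0,0,0]],[[0,0,0],[0,0,0]],[[0,0,0],[0,0,0]],[[0,0,0],[0,0,0]]])

```text
clock: 18.4
tool_pos: [0.5377, -0.0144, 0.1132]
eef_rot: [0.674, 0.739, 0.0, -0.0]
contact_force: [-0.8, 5.8, 0.6]
opening: 0.001
finger_force: 2.6
```

```bash
python3 -c "
from h import *
st()"
```

```text
clock 18.4 tcp mm [537.7 -14.4 113.2] close ax 5.22 tilt [-0.01  0.05] F [-0.8  5.8  0.6] open mm 0.1 q7 0.13
```

step_arm(increments=[[[0.01,-0.1,0],[0,0,0]],[[0.01,-0.1,0],[0,0,0]],[[0.0,-0.05,0],[0,0,0]],[[0,0,0],[0,0,0]],[[0,0,0],[0,0,0]],[[0,0,0],[0,0,0]],[[0,0,0],[0,0,0]],[[0,0,0],[0,0,0]],[[0,0,0],[0,0,0]],[[0,0,0],[0,0,0]]])

```text
clock: 19.4
tool_pos: [0.5378, -0.0147, 0.1132]
eef_rot: [0.673, 0.739, 0.001, -0.001]
contact_force: [-0.9, 9.1, 1.3]
opening: 0.003
finger_force: 4.7
```

```bash
python3 -c "
from h import *
st()"
```

```text
clock 19.4 tcp mm [537.8 -14.7 113.2] close ax 5.33 tilt [-0.04  0.2 ] F [-0.9  9.1  1.3] open mm 0.3 q7 0.13
```

step_arm(increments=[[[-0.2,2,0],[0,0,0]],[[0,1,3],[0,0,0]],[[0,0,4],[0,0,0]],[[0.6,3.2,3],[0,0,7.7]],[[0.6,3.4,0],[0,0,7.7]],[[0.6,3.4,0],[0,0,7.7]],[[0.6,3.4,0],[0,0,7.7]],[[0.6,3.4,0],[0,0,7.7]],[[0.6,3.4,0],[0,0,7.7]],[[0.6,3.4,0],[0,0,7.7]]])

```text
clock: 20.4
tool_pos: [0.5791, 0.2476, 0.2132]
eef_rot: [0.265, 0.964, -0.001, 0.001]
contact_force: [0.7, 0.6, 0.1]
opening: 0.006
finger_force: 0.0
```

step_arm(increments=[[[0.6,3.4,0],[0,0,7.7]],[[0.6,3.4,0],[0,0,7.7]],[[0.6,3.4,0],[0,0,7.7]],[[0,0,0],[0,0,0]],[[0,0,0],[0,0,0]],[[0,0,-1],[0,0,0]],[[0,0,-1],[0,0,0]],[[0,0,-1],[0,0,0]],[[0,0,-1],[0,0,0]],[[0,0,0],[0,0,0]]], fingers=1)

```text
clock: 21.4
tool_pos: [0.595, 0.3491, 0.171]
eef_rot: [0.068, 0.998, -0.001, -0.001]
contact_force: [-0.9, -0.0, 0.3]
opening: 0.889
finger_force: 0.0
```

```bash
python3 -c "
from h import *
st();p=snap('top');objs(pd=p)
objs('scene')
P=cloud('top',p[1]);m=(P[...,1]>-.04)&(P[...,1]<.06)&(P[...,0]>.48)&(P[...,0]<.6)&(P[...,2]>.112);print(P[m][:8])"|egrep -v 'z 2[01]'
```

```text
clock 21.4 tcp mm [595.  349.1 171. ] close ax 82.16 tilt [-0.18 -0.14] F [-0.9 -0.   0.3] open mm 78.3 q7 0.66
px [229, 146, 20, 20] c [660.8  70.4] med [662.1  68.8] size [57.4 57.3] ang(long) 1.2 z 143.4 rgb [192 192 190] 235
px [124, 147, 46, 47] c [594.  318.2] med [593.7 319.1] size [73.1 28.2] ang(long) 5.4 z 325.4 rgb [78 72 61] 344
px [182, 157, 20, 31] c [606.3 217.6] med [606.2 217.4] size [93.  50.9] ang(long) -4.9 z 136.6 rgb [177 154 123] 457
px [362, 158, 21, 35] c [ 604.9 -355.8] med [ 604.9 -354.8] size [106.6  58.9] ang(long) -2.9 z 138.0 rgb [180 156 123] 629
px [267, 171, 53, 43] c [ 544.7 -107.9] med [ 544.9 -107.6] size [150.2 123.9] ang(long) -84.8 z 151.6 rgb [100  71  57] 1890
px [184, 213, 14, 22] c [442.3 217.3] med [441.8 217.3] size [63.7 35.1] ang(long) 8.1 z 133.6 rgb [183 163 135] 228
px [150, 216, 4, 17] c [441.  339.1] med [442.3 339.5] size [44.   8.9] ang(long) 0.8 z 135.1 rgb [144 129 105] 43
px [213, 226, 20, 20] c [405.9 115.5] med [407.2 115.4] size [59.5 57.6] ang(long) 1.0 z 129.9 rgb [178 117 127] 256
px [202, 51, 41, 86] c [589.8 335.8] med
[... 523 characters left out ...]
 rgb [116 115 110] 210
px [195, 178, 21, 19] c [408.4 113.6] med [406.6 113. ] size [62.2 59.4] ang(long) 65.5 z 130.1 rgb [104  64  71] 251
px [253, 186, 69, 61] c [ 545.7 -109.1] med [ 544.7 -111.2] size [151.1 125.1] ang(long) -84.9 z 152.2 rgb [54 32 21] 1971
px [340, 253, 50, 40] c [ 606.9 -356.8] med [ 605.3 -357.4] size [108.   59.5] ang(long) -2.4 z 138.9 rgb [117 100  76] 972
[[ 0.59742588 -0.0288779   0.14816218]
 [ 0.59723653 -0.03198701  0.14981678]
 [ 0.59755436 -0.03514557  0.14802135]
 [ 0.59731025 -0.03823776  0.15004711]
 [ 0.59416427 -0.0289216   0.14886049]
 [ 0.59450927 -0.03208032  0.14683996]
 [ 0.59416011 -0.03828759  0.15001091]
 [ 0.59100665 -0.02897316  0.1488625 ]]
```

```bash
python3 -c "
from h import *
for n in('scene','top'):
  p,d=snap(n);P=cloud(n,d);m=(P[...,1]>.28)&(P[...,1]<.45)&(P[...,0]>.5)&(P[...,0]<.72)&(P[...,2]>.128)&(P[...,2]<.145)
  T=P[m]*1000;print(len(T),cv2.minAreaRect(T[:,:2].astype(np.float32)),np.median(T,0))"
```

```text
429 ((599.366943359375, 349.0914001464844), (73.44486236572266, 120.0226821899414), 83.03155517578125) [590.43888828 337.86964412 139.25749635]
333 ((598.9933471679688, 350.272705078125), (65.11663055419922, 120.20344543457031), 82.34334564208984) [569.75548534 349.45569288 137.91385826]
```

step_arm(increments=[[[0.4,0.1,0],[0,0,0.2]],[[0,0,-1.2],[0,0,0]],[[0,0,-1.4],[0,0,0]],[[0,0,-1.4],[0,0,0]],[[0,0,-1.1],[0,0,0]],[[0,0,-0.6],[0,0,0]],[[0,0,0],[0,0,0]],[[0,0,0],[0,0,0]],[[0,0,0],[0,0,0]],[[0,0,0],[0,0,0]]])

```text
clock: 22.6
tool_pos: [0.6004, 0.3516, 0.117]
eef_rot: [0.066, 0.998, 0.0, 0.0]
contact_force: [-0.2, -0.1, -0.5]
opening: 1.0
finger_force: 0.0
```

step_arm(increments=[[[0,0,0],[0,0,0]],[[0,0,0],[0,0,0]],[[0,0,0],[0,0,0]],[[0,0,0],[0,0,0]],[[0,0,0],[0,0,0]],[[0,0,0],[0,0,0]],[[0,0,0],[0,0,0]],[[0,0,0],[0,0,0]],[[0,0,0],[0,0,0]],[[0,0,0],[0,0,0]]], fingers=0, grip_force=35)

```text
clock: 23.6
tool_pos: [0.6, 0.3509, 0.1164]
eef_rot: [0.067, 0.998, -0.0, -0.0]
contact_force: [-0.9, -2.0, 4.6]
opening: 0.746
finger_force: 35.0
```

```bash
python3 -c "
from h import *
st()"
```

```text
clock 23.6 tcp mm [600.  350.9 116.4] close ax 82.37 tilt [-0.01 -0.03] F [-0.9 -2.   4.6] open mm 65.6 q7 0.65
```

step_arm(increments=[[[0,0,2],[0,0,0]],[[0,0,4],[0,0,0]],[[0,0,4],[0,0,0]],[[-0.5,-4,0],[0,0,-6.7]],[[-0.5,-4,0],[0,0,-6.7]],[[-0.5,-4,0],[0,0,-6.7]],[[-0.5,-4,0],[0,0,-6.7]],[[-0.5,-4,0],[0,0,-6.7]],[[-0.5,-4,0],[0,0,-6.7]],[[-0.5,-4,0],[0,0,-6.7]]])

```text
clock: 24.6
tool_pos: [0.5645, 0.0705, 0.2155]
eef_rot: [0.46, 0.888, 0.0, -0.0]
contact_force: [-0.2, -0.3, -3.3]
opening: 0.746
finger_force: 35.0
```

step_arm(increments=[[[-0.5,-4,0],[0,0,-6.7]],[[-0.5,-4,0],[0,0,-6.7]],[[-0.4,-4,0],[0,0,-6.7]],[[-0.4,-4,0],[0,0,-6.7]],[[0,-2,0],[0,0,-3.6]],[[0,0,0],[0,0,0]],[[0,0,-2],[0,0,0]],[[0,0,-1.5],[0,0,0]],[[0,0,0],[0,0,0]],[[0,0,0],[0,0,0]]])

```text
clock: 25.6
tool_pos: [0.5475, -0.107, 0.1811]
eef_rot: [0.674, 0.739, 0.0, -0.0]
contact_force: [0.3, 0.8, -3.2]
opening: 0.747
finger_force: 35.0
```

```bash
python3 -c "
from h import *
st()"
```

```text
clock 25.6 tcp mm [ 547.5 -107.   181.1] close ax 5.23 tilt [-0.01  0.07] F [ 0.3  0.8 -3.2] open mm 65.8 q7 0.28
```

step_arm(increments=[[[-0.2,-0.2,0],[0,0,0]],[[0,0,-0.6],[0,0,0]],[[0,0,-0.6],[0,0,0]],[[0,0,-0.4],[0,0,0]],[[0,0,-0.2],[0,0,0]],[[0,0,-0.1],[0,0,0]],[[0,0,0],[0,0,0]],[[0,0,0],[0,0,0]],[[0,0,0],[0,0,0]],[[0,0,0],[0,0,0]]])

```text
clock: 26.6
tool_pos: [0.545, -0.1107, 0.1623]
eef_rot: [0.675, 0.738, 0.0, -0.0]
contact_force: [-0.8, -0.4, -1.3]
opening: 0.745
finger_force: 35.0
```

```bash
python3 -c "
from h import *
st()"
```

```text
clock 26.6 tcp mm [ 545.  -110.7  162.3] close ax 5.08 tilt [-0.  0.] F [-0.8 -0.4 -1.3] open mm 65.5 q7 0.28
```

step_arm(increments=[[[0,0,0],[0,0,0]],[[0,0,0],[0,0,0]],[[0,0,0],[0,0,0]],[[0,0,0],[0,0,0]],[[0,0,0],[0,0,0]],[[0,0,0],[0,0,0]],[[0,0,0.5],[0,0,0]],[[0,0,2],[0,0,0]],[[0,0,4],[0,0,0]],[[0,0,3.5],[0,0,0]]], fingers=1)

```text
clock: 27.6
tool_pos: [0.5449, -0.1107, 0.2638]
eef_rot: [0.675, 0.738, -0.0, -0.0]
contact_force: [0.7, -0.6, -0.0]
opening: 0.997
finger_force: 0.0
```

step_arm(increments=[[[0.4,-2.4,0],[0,0,8.2]],[[0.4,-2.4,0],[0,0,8.2]],[[0.4,-2.4,0],[0,0,8.2]],[[0.4,-2.4,0],[0,0,8.2]],[[0.4,-2.4,0],[0,0,8.2]],[[0.5,-2.5,0],[0,0,8.2]],[[0.5,-2.5,0],[0,0,8.2]],[[0.5,-2.5,0],[0,0,8.2]],[[0.5,-2.5,0],[0,0,8.2]],[[0.5,-2.5,0],[0,0,8.2]]])

```text
clock: 28.6
tool_pos: [0.5899, -0.357, 0.2625]
eef_rot: [0.023, 1.0, -0.0, -0.0]
contact_force: [-0.4, 0.3, -0.6]
opening: 0.999
finger_force: 0.0
```

```bash
python3 -c "
from h import *
st();objs();objs('scene')"|egrep -v 'z 21'|egrep 'clock|px .[23]'
```

```text
clock 28.6 tcp mm [ 589.9 -357.   262.5] close ax 87.38 tilt [-0.01 -0.01] F [-0.4  0.3 -0.6] open mm 87.9 q7 1.8
px [229, 146, 20, 20] c [661.5  70.5] med [662.3  68.9] size [57.7 57.5] ang(long) 1.6 z 143.4 rgb [183 183 180] 234
px [362, 153, 46, 40] c [ 592.3 -304.6] med [ 591.1 -300.3] size [90.3 67.7] ang(long) -88.0 z 368.9 rgb [75 69 61] 520
px [267, 171, 53, 43] c [ 543.6 -109. ] med [ 543.4 -108. ] size [120.1  66. ] ang(long) -84.9 z 184.4 rgb [101  83  66] 867
px [213, 226, 20, 20] c [405.9 115.7] med [407.3 115.5] size [59.5 57.6] ang(long) 1.0 z 129.8 rgb [156 102 111] 256
px [230, 135, 31, 21] c [605.5 217.3] med [606. 216.] size [93.4 57.3] ang(long) -2.5 z 137.4 rgb [143 122  95] 311
px [275, 154, 20, 20] c [663.5  68.1] med [662.8  66.8] size [60.  58.6] ang(long) 43.7 z 143.8 rgb [151 149 143] 205
px [342, 178, 95, 88] c [ 589.  -361.8] med [ 585.7 -363.2] size [187.9  70.5] ang(long) 87.5 z 369.9 rgb [41 42 44] 1732
px [253, 185, 69, 62] c [ 545.2 -110.2] med [ 544.1 -112. ] size [121.5  69.4] ang(long) -84.6 z 185.1 rgb [78 59 43] 929
px [340, 253, 50, 40] c [ 607.2 -356.9] med [ 605.7 -357.3] size [108.8  60.2] ang(long) -1.7 z 138.7 rgb [136 116  88] 969
```

step_arm(increments=[[[0,0.1,-2],[0,0,0]],[[0,0,-2.5],[0,0,0]],[[0,0,-2.5],[0,0,0]],[[0,0,-2.5],[0,0,0]],[[0,0,-2.2],[0,0,0]],[[0,0,-1.6],[0,0,0]],[[0,0,-1],[0,0,0]],[[0,0,-0.3],[0,0,0]],[[0,0,0],[0,0,0]],[[0,0,0],[0,0,0]]])

```text
clock: 29.7
tool_pos: [0.5907, -0.355, 0.1173]
eef_rot: [0.026, 1.0, -0.0, 0.001]
contact_force: [0.2, 0.7, -0.3]
opening: 1.0
finger_force: 0.0
```

step_arm(increments=[[[0,0,0],[0,0,0]],[[0,0,0],[0,0,0]],[[0,0,0],[0,0,0]],[[0,0,0],[0,0,0]],[[0,0,0],[0,0,0]],[[0,0,0],[0,0,0]],[[0,0,0],[0,0,0]],[[0,0,0],[0,0,0]],[[0,0,0],[0,0,0]],[[0,0,0],[0,0,0]]], fingers=0)

```text
clock: 30.7
tool_pos: [0.59, -0.3553, 0.1165]
eef_rot: [0.026, 1.0, -0.0, 0.0]
contact_force: [-1.3, -1.5, 3.4]
opening: 0.657
finger_force: 35.0
```

```bash
python3 -c "
from h import *
st();objs()"|egrep 'clock|z 21'
```

```text
clock 30.7 tcp mm [ 590.  -355.3  116.5] close ax 87.06 tilt [ 0.01 -0.05] F [-1.3 -1.5  3.4] open mm 57.8 q7 1.73
px [326, 135, 30, 31] c [ 674.2 -248.3] med [ 674.4 -247.8] size [67.  66.2] ang(long) 25.1 z 216.4 rgb [169 170 168] 419
px [321, 233, 30, 26] c [ 383.3 -231.9] med [ 383.6 -231.7] size [66.2 65.9] ang(long) -88.1 z 216.7 rgb [181 181 179] 448
```

step_arm(increments=[[[0,0,1.5],[0,0,0]],[[0,0,3],[0,0,0]],[[0,0,4.5],[0,0,0]],[[0,0,4.5],[0,0,0]],[[-0.5,2.6,0],[0,0,-8.2]],[[-0.5,2.6,0],[0,0,-8.2]],[[-0.5,2.6,0],[0,0,-8.2]],[[-0.5,2.6,0],[0,0,-8.2]],[[-0.5,2.6,0],[0,0,-8.2]],[[-0.5,2.6,0],[0,0,-8.2]]])

```text
clock: 31.75
tool_pos: [0.5593, -0.196, 0.2512]
eef_rot: [0.441, 0.897, 0.001, -0.001]
contact_force: [1.0, 0.5, -2.4]
opening: 0.654
finger_force: 35.0
```

step_arm(increments=[[[-0.4,2.6,0],[0,0,-8.2]],[[-0.4,2.6,0],[0,0,-8.2]],[[-0.4,2.6,0],[0,0,-8.2]],[[-0.4,2.9,0],[0,0,-8.2]],[[0,0,0],[0,0,0]],[[0,0,-1],[0,0,0]],[[0,0,-1.5],[0,0,0]],[[0,0,-0.5],[0,0,0]],[[0,0,0],[0,0,0]],[[0,0,0],[0,0,0]]])

```text
clock: 32.75
tool_pos: [0.5441, -0.0923, 0.2213]
eef_rot: [0.675, 0.737, 0.0, 0.0]
contact_force: [0.1, 0.4, -1.7]
opening: 0.657
finger_force: 35.0
```

```bash
python3 -c "
from h import *
st();objs()"|egrep 'clock|z 1[0-3]'
```

```text
clock 32.75 tcp mm [544.1 -92.3 221.3] close ax 5.04 tilt [0.01 0.01] F [ 0.1  0.4 -1.7] open mm 57.9 q7 0.24
px [182, 157, 20, 31] c [606.3 217.5] med [606.3 217. ] size [92.2 50.6] ang(long) -5.3 z 136.8 rgb [175 152 121] 454
px [184, 213, 14, 22] c [442.3 216.6] med [441.7 217.3] size [63.9 34.9] ang(long) 9.5 z 133.8 rgb [125 114  94] 227
px [137, 215, 18, 26] c [426.6 358.2] med [426.5 357.8] size [77.7 44.3] ang(long) -2.4 z 135.1 rgb [144 128 103] 348
px [213, 226, 20, 20] c [405.9 114.4] med [407.3 115.5] size [59.9 59.5] ang(long) -89.0 z 129.7 rgb [181 118 129] 258
```

step_arm(increments=[[[0,0,-0.8],[0,0,0]],[[0,0,-0.8],[0,0,0]],[[0,0,-0.4],[0,0,0]],[[0,0,-0.2],[0,0,0]],[[0,0,-0.2],[0,0,0]],[[0,0,-0.1],[0,0,0]],[[0,0,0],[0,0,0]],[[0,0,0],[0,0,0]],[[0,0,0],[0,0,0]],[[0,0,0],[0,0,0]]])

```text
clock: 33.8
tool_pos: [0.5441, -0.0917, 0.1965]
eef_rot: [0.675, 0.738, 0.0, 0.0]
contact_force: [-1.3, 0.8, 1.0]
opening: 0.655
finger_force: 35.0
```

```bash
python3 -c "
from h import *
st()"
```

```text
clock 33.8 tcp mm [544.1 -91.7 196.5] close ax 5.08 tilt [0.02 0.  ] F [-1.3  0.8  1. ] open mm 57.7 q7 0.24
```

step_arm(increments=[[[0,0,0],[0,0,0]],[[0,0,0],[0,0,0]],[[0,0,0],[0,0,0]],[[0,0,0],[0,0,0]],[[0,0,0],[0,0,0]],[[0,0,0],[0,0,0]],[[0,0,0.5],[0,0,0]],[[0,0,2],[0,0,0]],[[0,0,3],[0,0,0]],[[0,0,2.5],[0,0,0]]], fingers=1)

```text
clock: 34.8
tool_pos: [0.5441, -0.0918, 0.2778]
eef_rot: [0.675, 0.738, 0.0, 0.0]
contact_force: [0.3, -0.2, 0.5]
opening: 1.001
finger_force: 0.0
```

step_arm(increments=[[[0.6,3.1,0],[0,0,8]],[[0.6,3.1,0],[0,0,8]],[[0.6,3.1,0],[0,0,8]],[[0.6,3.1,0],[0,0,8]],[[0.6,3.1,0],[0,0,8]],[[0.6,3.1,0],[0,0,8]],[[0.6,3.1,0],[0,0,8]],[[0.6,3.1,0],[0,0,8]],[[0.7,3.1,0],[0,0,8]],[[0.7,3,0],[0,0,7.7]]])

```text
clock: 35.8
tool_pos: [0.6062, 0.2185, 0.2766]
eef_rot: [0.043, 0.999, -0.0, 0.0]
contact_force: [-0.3, 0.1, 0.2]
opening: 1.0
finger_force: 0.0
```

step_arm(increments=[[[0,0,0],[0,0,0]],[[0,0,-3],[0,0,0]],[[0,0,-4],[0,0,0]],[[0,0,-3],[0,0,0]],[[0,0,-1],[0,0,0]],[[0,0,0],[0,0,0]],[[0,0,0],[0,0,0]],[[0,0,0],[0,0,0]],[[0,0,0],[0,0,0]],[[0,0,0],[0,0,0]]])

```text
clock: 36.8
tool_pos: [0.6065, 0.2174, 0.1673]
eef_rot: [0.046, 0.999, 0.0, 0.001]
contact_force: [-0.9, -0.1, 0.3]
opening: 1.004
finger_force: 0.0
```

```bash
python3 -c "
from h import *
st();objs();objs('scene')"|egrep 'clock|px .(2[5-7]|1)'
```

```text
clock 36.8 tcp mm [606.5 217.4 167.3] close ax 84.77 tilt [0.09 0.04] F [-0.9 -0.1  0.3] open mm 88.4 q7 0.84
px [184, 149, 32, 33] c [611.2 178.8] med [612.  182.7] size [52.5 15.2] ang(long) 13.4 z 295.2 rgb [55 56 56] 125
px [267, 171, 53, 43] c [ 544.3 -107.2] med [ 544.4 -106.4] size [106.3  58.6] ang(long) -85.0 z 216.7 rgb [133 108  86] 724
px [137, 215, 17, 25] c [427.3 357.8] med [429.5 358. ] size [76.3 44.2] ang(long) -2.5 z 135.0 rgb [126 114  93] 294
px [165, 132, 27, 18] c [426.6 356.6] med [426. 356.] size [77.9 48.3] ang(long) -4.4 z 135.8 rgb [74 64 50] 227
px [190, 154, 22, 18] c [442.6 215.3] med [443.  214.5] size [63.5 37.4] ang(long) 7.0 z 134.3 rgb [110  97  78] 177
px [275, 154, 20, 20] c [663.8  68.5] med [663.3  67.1] size [60.  59.3] ang(long) 72.3 z 143.8 rgb [118 117 112] 202
px [195, 178, 21, 19] c [406.8 113.4] med [406.9 113.6] size [62.3 60.8] ang(long) 84.3 z 129.9 rgb [113  70  78] 250
px [253, 178, 69, 69] c [ 545.4 -108.6] med [ 544.4 -109.8] size [107.1  61.1] ang(long) -85.0 z 216.9 rgb [76 59 42] 758
```

Carton 2 sits within 1 mm of the stand's centre. Now pick carton 3.

step_arm(increments=[[[0,0,-1.2],[0,0,0]],[[0,0,-1.4],[0,0,0]],[[0,0,-1.2],[0,0,0]],[[0,0,-0.9],[0,0,0]],[[0,0,-0.4],[0,0,0]],[[0,0,0],[0,0,0]],[[0,0,0],[0,0,0]],[[0,0,0],[0,0,0]],[[0,0,0],[0,0,0]],[[0,0,0],[0,0,0]]])

```text
clock: 37.9
tool_pos: [0.6063, 0.2173, 0.1157]
eef_rot: [0.046, 0.999, 0.0, 0.0]
contact_force: [-0.3, -0.2, -0.1]
opening: 0.997
finger_force: 0.0
```

step_arm(increments=[[[0,0,0],[0,0,0]],[[0,0,0],[0,0,0]],[[0,0,0],[0,0,0]],[[0,0,0],[0,0,0]],[[0,0,0],[0,0,0]],[[0,0,0],[0,0,0]],[[0,0,0],[0,0,0]],[[0,0,0],[0,0,0]],[[0,0,0],[0,0,0]],[[0,0,0],[0,0,0]]], fingers=0)

```text
clock: 38.9
tool_pos: [0.606, 0.2172, 0.1152]
eef_rot: [0.046, 0.999, -0.0, -0.0]
contact_force: [-0.1, -0.9, -0.2]
opening: 0.565
finger_force: 35.0
```

```bash
python3 -c "
from h import *
st()"
```

```text
clock 38.9 tcp mm [606.  217.2 115.2] close ax 84.77 tilt [-0. -0.] F [-0.1 -0.9 -0.2] open mm 49.7 q7 0.82
```

step_arm(increments=[[[0,0,1.5],[0,0,0]],[[0,0,3.5],[0,0,0]],[[0,0,4.5],[0,0,0]],[[0,0,4.5],[0,0,0]],[[-0.6,-3.2,2],[0,0,-8]],[[-0.6,-3.2,0],[0,0,-8]],[[-0.6,-3.2,0],[0,0,-8]],[[-0.6,-3.2,0],[0,0,-8]],[[-0.6,-3.2,0],[0,0,-8]],[[-0.6,-3.2,0],[0,0,-8]]])

```text
clock: 39.9
tool_pos: [0.5696, 0.0243, 0.2763]
eef_rot: [0.45, 0.893, 0.001, 0.0]
contact_force: [0.4, 0.0, -1.2]
opening: 0.564
finger_force: 35.0
```

step_arm(increments=[[[-0.6,-3.3,0],[0,0,-8]],[[-0.6,-3.3,0],[0,0,-8]],[[-0.6,-3.3,0],[0,0,-8]],[[-0.7,-3.5,0],[0,0,-7.7]],[[0,0,0],[0,0,0]],[[0,0,-1],[0,0,0]],[[0,0,-1],[0,0,0]],[[0,0,0],[0,0,0]],[[0,0,0],[0,0,0]],[[0,0,0],[0,0,0]]])

```text
clock: 40.9
tool_pos: [0.5453, -0.108, 0.2553]
eef_rot: [0.675, 0.738, 0.0, -0.0]
contact_force: [0.1, 0.6, -2.0]
opening: 0.56
finger_force: 35.0
```

```bash
python3 -c "
from h import *
st()"
```

```text
clock 40.9 tcp mm [ 545.3 -108.   255.3] close ax 5.16 tilt [0.01 0.02] F [ 0.1  0.6 -2. ] open mm 49.3 q7 0.26
```

step_arm(increments=[[[0,0,-0.8],[0,0,0]],[[0,0,-0.8],[0,0,0]],[[0,0,-0.6],[0,0,0]],[[0,0,-0.3],[0,0,0]],[[0,0,-0.2],[0,0,0]],[[0,0,-0.1],[0,0,0]],[[0,0,0],[0,0,0]],[[0,0,0],[0,0,0]],[[0,0,0],[0,0,0]],[[0,0,0],[0,0,0]]])

```text
clock: 41.9
tool_pos: [0.5449, -0.1087, 0.2276]
eef_rot: [0.675, 0.738, 0.0, -0.0]
contact_force: [-1.8, -0.1, 6.2]
opening: 0.562
finger_force: 35.0
```

```bash
python3 -c "
from h import *
st()"
```

```text
clock 41.9 tcp mm [ 544.9 -108.7  227.6] close ax 5.07 tilt [0. 0.] F [-1.8 -0.1  6.2] open mm 49.5 q7 0.26
```

step_arm(increments=[[[0,0,0],[0,0,0]],[[0,0,0],[0,0,0]],[[0,0,0],[0,0,0]],[[0,0,0],[0,0,0]],[[0,0,0],[0,0,0]],[[0,0,0],[0,0,0]],[[0,0,0.5],[0,0,0]],[[0,0,2],[0,0,0]],[[0,0,3],[0,0,0]],[[0,0,2.5],[0,0,0]]], fingers=1)

```text
clock: 42.9
tool_pos: [0.5451, -0.1088, 0.3088]
eef_rot: [0.675, 0.738, 0.0, 0.0]
contact_force: [0.7, 0.3, 0.3]
opening: 1.0
finger_force: 0.0
```

step_arm(increments=[[[-1.1,4.3,0],[0,0,7.6]],[[-1.1,4.3,0],[0,0,7.6]],[[-1.1,4.3,0],[0,0,7.6]],[[-1.1,4.3,0],[0,0,7.6]],[[-1.1,4.3,0],[0,0,7.6]],[[-1.1,4.3,0],[0,0,7.6]],[[-1.1,4.3,0],[0,0,7.6]],[[-1.1,4.3,0],[0,0,7.6]],[[-1.1,4.3,0],[0,0,7.6]],[[-1.1,4.3,0],[0,0,7.6]]])

```text
clock: 43.9
tool_pos: [0.4345, 0.3228, 0.3078]
eef_rot: [0.075, 0.997, 0.0, 0.0]
contact_force: [-0.2, 0.6, 0.7]
opening: 0.997
finger_force: 0.0
```

step_arm(increments=[[[-0.8,3.6,0],[0,0,6.7]],[[0,0,0],[0,0,0]],[[0,0,-4],[0,0,0]],[[0,0,-4],[0,0,0]],[[0,0,-4],[0,0,0]],[[0,0,-2],[0,0,0]],[[0,0,0],[0,0,0]],[[0,0,0],[0,0,0]],[[0,0,0],[0,0,0]],[[0,0,0],[0,0,0]]])

```text
clock: 44.9
tool_pos: [0.4279, 0.3579, 0.1688]
eef_rot: [0.02, 1.0, 0.001, 0.001]
contact_force: [0.1, 0.1, 0.2]
opening: 1.002
finger_force: 0.0
```

```bash
python3 -c "
from h import *
st();objs();objs('scene')"|egrep 'clock|px .(2[5-7]|1)'
```

```text
clock 44.9 tcp mm [427.9 357.9 168.8] close ax 87.75 tilt [0.13 0.12] F [0.1 0.1 0.2] open mm 88.2 q7 0.46
px [267, 171, 53, 43] c [ 543.5 -108.4] med [ 543.  -108.9] size [91.8 50.6] ang(long) -85.7 z 246.8 rgb [125 102  82] 575
px [110, 213, 54, 30] c [431.9 337.9] med [429.2 336.8] size [73.9 34. ] ang(long) 14.4 z 355.8 rgb [56 56 53] 259
px [184, 213, 14, 22] c [442.3 217. ] med [441.8 217.6] size [64.  34.3] ang(long) 8.9 z 133.4 rgb [170 152 127] 225
px [151, 64, 43, 86] c [422.9 337.5] med [424.3 338.7] size [75.3 40.2] ang(long) -11.6 z 356.7 rgb [29 28 26] 441
px [190, 154, 22, 18] c [442.6 215. ] med [442.4 213.8] size [65.1 37.3] ang(long) 9.8 z 134.3 rgb [107  94  76] 179
px [253, 154, 69, 93] c [ 544.6 -110.1] med [ 543.8 -111.3] size [92.2 51.6] ang(long) -85.4 z 233.6 rgb [77 62 47] 721
px [195, 178, 21, 19] c [408.3 113.3] med [407.  112.8] size [63.  59.2] ang(long) 63.9 z 130.3 rgb [110  68  76] 248
```

step_arm(increments=[[[-0.1,0,-1.2],[0,0,0]],[[0,0,-1.4],[0,0,0]],[[0,0,-1.3],[0,0,0]],[[0,0,-0.9],[0,0,0]],[[0,0,-0.5],[0,0,0]],[[0,0,0],[0,0,0]],[[0,0,0],[0,0,0]],[[0,0,0],[0,0,0]],[[0,0,0],[0,0,0]],[[0,0,0],[0,0,0]]])

```text
clock: 46.0
tool_pos: [0.4262, 0.3574, 0.1146]
eef_rot: [0.019, 1.0, 0.0, 0.0]
contact_force: [0.3, 0.5, -0.0]
opening: 0.998
finger_force: 0.0
```

step_arm(increments=[[[0,0,0],[0,0,0]],[[0,0,0],[0,0,0]],[[0,0,0],[0,0,0]],[[0,0,0],[0,0,0]],[[0,0,0],[0,0,0]],[[0,0,0],[0,0,0]],[[0,0,0],[0,0,0]],[[0,0,0],[0,0,0]],[[0,0,0],[0,0,0]],[[0,0,0],[0,0,0]]], fingers=0)

```text
clock: 47.0
tool_pos: [0.426, 0.3573, 0.1142]
eef_rot: [0.019, 1.0, 0.0, -0.0]
contact_force: [-0.5, 0.4, 0.2]
opening: 0.472
finger_force: 35.0
```

```bash
python3 -c "
from h import *
st()"
```

```text
clock 47.0 tcp mm [426.  357.3 114.2] close ax 87.78 tilt [0.   0.01] F [-0.5  0.4  0.2] open mm 41.5 q7 0.43
```

step_arm(increments=[[[0,0,1.5],[0,0,0]],[[0,0,3.5],[0,0,0]],[[0,0,4.5],[0,0,0]],[[0,0,4.5],[0,0,0]],[[0.5,-2,3.5],[0,0,-4]],[[0.9,-3.5,2],[0,0,-6]],[[1.1,-4.2,0],[0,0,-7.5]],[[1.1,-4.2,0],[0,0,-7.5]],[[1.1,-4.2,0],[0,0,-7.5]],[[1.1,-4.2,0],[0,0,-7.5]]])

```text
clock: 48.0
tool_pos: [0.4839, 0.1324, 0.3093]
eef_rot: [0.363, 0.932, -0.0, -0.0]
contact_force: [0.5, 0.7, -0.7]
opening: 0.475
finger_force: 35.0
```

step_arm(increments=[[[1.1,-4.2,0],[0,0,-7.5]],[[1.1,-4.2,0],[0,0,-7.5]],[[1.1,-4.2,0],[0,0,-7.5]],[[1.1,-4.2,0],[0,0,-7.5]],[[1.1,-4.2,0],[0,0,-7.5]],[[0.6,-3.1,0],[0,0,-5.2]],[[0,0,0],[0,0,0]],[[0,0,-1],[0,0,0]],[[0,0,-1],[0,0,0]],[[0,0,0],[0,0,0]]])

```text
clock: 49.0
tool_pos: [0.5436, -0.1046, 0.2872]
eef_rot: [0.674, 0.739, -0.001, -0.002]
contact_force: [0.1, 0.5, -1.4]
opening: 0.469
finger_force: 35.0
```

```bash
python3 -c "
from h import *
st()"
```

```text
clock 49.0 tcp mm [ 543.6 -104.6  287.2] close ax 5.27 tilt [-0.25  0.1 ] F [ 0.1  0.5 -1.4] open mm 41.2 q7 0.25
```

step_arm(increments=[[[0,-0.15,-0.7],[0,0,0]],[[0,0,-0.8],[0,0,0]],[[0,0,-0.6],[0,0,0]],[[0,0,-0.3],[0,0,0]],[[0,0,-0.2],[0,0,0]],[[0,0,-0.1],[0,0,0]],[[0,0,0],[0,0,0]],[[0,0,0],[0,0,0]],[[0,0,0],[0,0,0]],[[0,0,0],[0,0,0]]])

```text
clock: 50.0
tool_pos: [0.5451, -0.1083, 0.2624]
eef_rot: [0.675, 0.738, 0.0, 0.0]
contact_force: [-0.1, 0.0, -1.5]
opening: 0.475
finger_force: 35.0
```

```bash
python3 -c "
from h import *
st()"
```

```text
clock 50.0 tcp mm [ 545.1 -108.3  262.4] close ax 5.08 tilt [ 0.02 -0.  ] F [-0.1  0.  -1.5] open mm 41.8 q7 0.26
```

step_arm(increments=[[[0,0,-0.2],[0,0,0]],[[0,0,-0.15],[0,0,0]],[[0,0,-0.1],[0,0,0]],[[0,0,0],[0,0,0]],[[0,0,0],[0,0,0]],[[0,0,0],[0,0,0]],[[0,0,0],[0,0,0]],[[0,0,0],[0,0,0]],[[0,0,0],[0,0,0]],[[0,0,0],[0,0,0]]])

```text
clock: 51.0
tool_pos: [0.545, -0.1082, 0.2578]
eef_rot: [0.675, 0.738, 0.0, 0.0]
contact_force: [-1.6, -0.2, -0.6]
opening: 0.474
finger_force: 35.0
```

```bash
python3 -c "
from h import *
st()"
```

```text
clock 51.0 tcp mm [ 545.  -108.2  257.8] close ax 5.08 tilt [0. 0.] F [-1.6 -0.2 -0.6] open mm 41.7 q7 0.26
```

step_arm(increments=[[[0,0,0],[0,0,0]],[[0,0,0],[0,0,0]],[[0,0,0],[0,0,0]],[[0,0,0],[0,0,0]],[[0,0,0],[0,0,0]],[[0,0,0],[0,0,0]],[[0,0,0.5],[0,0,0]],[[0,0,2],[0,0,0]],[[0,0,3],[0,0,0]],[[0,0,2.5],[0,0,0]]], fingers=0.8)

```text
clock: 52.0
tool_pos: [0.5451, -0.1083, 0.3393]
eef_rot: [0.675, 0.738, 0.0, 0.0]
contact_force: [1.4, 0.4, -0.4]
opening: 0.799
finger_force: 0.0
```

step_arm(increments=[[[-0.9,2.7,0],[0,0,7.8]],[[-0.9,2.7,0],[0,0,7.8]],[[-0.9,2.7,0],[0,0,7.8]],[[-0.9,2.7,0],[0,0,7.8]],[[-0.9,2.7,0],[0,0,7.8]],[[-0.9,2.7,0],[0,0,7.8]],[[-0.9,2.7,0],[0,0,7.8]],[[-0.9,2.7,0],[0,0,7.8]],[[-0.9,2.7,0],[0,0,7.8]],[[-0.9,2.7,0],[0,0,7.8]]])

```text
clock: 53.0
tool_pos: [0.4547, 0.1627, 0.3382]
eef_rot: [0.058, 0.998, 0.0, 0.0]
contact_force: [0.3, 0.3, 0.5]
opening: 0.802
finger_force: 0.0
```

step_arm(increments=[[[-0.7,2.7,0],[0,0,8]],[[-0.5,2.7,0],[0,0,8.1]],[[0,0,0],[0,0,0]],[[0,0,-4],[0,0,0]],[[0,0,-4.5],[0,0,0]],[[0,0,-4.5],[0,0,0]],[[0,0,-3.5],[0,0,0]],[[0,0,0],[0,0,0]],[[0,0,0],[0,0,0]],[[0,0,0],[0,0,0]]])

```text
clock: 54.0
tool_pos: [0.4444, 0.2162, 0.1746]
eef_rot: [-0.079, 0.997, 0.001, 0.002]
contact_force: [0.1, 0.1, -0.5]
opening: 0.801
finger_force: 0.0
```

```bash
python3 -c "
from h import *
st();objs();objs('scene')"|egrep 'clock|px .(2[5-7]|1)'
```

```text
clock 54.0 tcp mm [444.4 216.2 174.6] close ax 99.11 tilt [0.19 0.09] F [ 0.1  0.1 -0.5] open mm 70.5 q7 0.82
px [267, 171, 53, 43] c [ 543.7 -107.9] med [ 542.8 -107.6] size [77.8 42.4] ang(long) -85.7 z 274.7 rgb [124 102  82] 440
px [173, 206, 60, 40] c [448.4 187.6] med [448.7 188.1] size [68.5 24.3] ang(long) 13.3 z 326.1 rgb [81 67 70] 252
px [168, 84, 57, 88] c [437.1 197.1] med [440.1 198.5] size [75.  38.9] ang(long) -19.2 z 347.9 rgb [27 27 26] 508
px [253, 154, 69, 93] c [ 544.3 -109.9] med [ 542.8 -113. ] size [92.9 51.6] ang(long) -85.4 z 248.4 rgb [76 61 46] 820
px [195, 178, 21, 19] c [407.9 112.7] med [406.7 113. ] size [63.4 59.5] ang(long) 64.8 z 130.4 rgb [102  63  70] 251
```

step_arm(increments=[[[-0.1,0,-1.3],[0,0,0]],[[0,0,-1.5],[0,0,0]],[[0,0,-1.5],[0,0,0]],[[0,0,-1],[0,0,0]],[[0,0,-0.7],[0,0,0]],[[0,0,0],[0,0,0]],[[0,0,0],[0,0,0]],[[0,0,0],[0,0,0]],[[0,0,0],[0,0,0]],[[0,0,0],[0,0,0]]])

```text
clock: 55.1
tool_pos: [0.4422, 0.2158, 0.1131]
eef_rot: [-0.08, 0.997, 0.0, 0.0]
contact_force: [0.2, 0.7, -0.4]
opening: 0.797
finger_force: 0.0
```

step_arm(increments=[[[0,0,0],[0,0,0]],[[0,0,0],[0,0,0]],[[0,0,0],[0,0,0]],[[0,0,0],[0,0,0]],[[0,0,0],[0,0,0]],[[0,0,0],[0,0,0]],[[0,0,0],[0,0,0]],[[0,0,0],[0,0,0]],[[0,0,0],[0,0,0]],[[0,0,0],[0,0,0]]], fingers=0)

```text
clock: 56.1
tool_pos: [0.442, 0.2158, 0.1127]
eef_rot: [-0.08, 0.997, 0.0, -0.0]
contact_force: [-0.6, 0.2, -0.8]
opening: 0.38
finger_force: 35.0
```

```bash
python3 -c "
from h import *
st()"
```

```text
clock 56.1 tcp mm [442.  215.8 112.7] close ax 99.18 tilt [-0.  0.] F [-0.6  0.2 -0.8] open mm 33.5 q7 0.77
```

step_arm(increments=[[[0,0,1.5],[0,0,0]],[[0,0,3.5],[0,0,0]],[[0,0,4.5],[0,0,0]],[[0,0,4.5],[0,0,0]],[[0.5,-1.4,4],[0,0,-7]],[[0.8,-2.7,3.5],[0,0,-7.5]],[[0.9,-2.8,1],[0,0,-8]],[[0.9,-2.8,0],[0,0,-8]],[[0.9,-2.8,0],[0,0,-8]],[[0.9,-2.8,0],[0,0,-8]]])

```text
clock: 57.1
tool_pos: [0.4908, 0.0615, 0.3377]
eef_rot: [0.323, 0.946, -0.0, -0.0]
contact_force: [1.0, 0.0, -1.3]
opening: 0.383
finger_force: 35.0
```

step_arm(increments=[[[0.9,-2.8,0],[0,0,-8]],[[0.9,-2.8,0],[0,0,-8]],[[0.9,-2.8,0],[0,0,-8]],[[0.9,-2.8,0],[0,0,-8]],[[0.9,-2.8,0],[0,0,-8]],[[0.9,-3.1,0],[0,0,-7.6]],[[0,0,0],[0,0,0]],[[0,0,0],[0,0,0]],[[0,0,-1],[0,0,0]],[[0,0,0],[0,0,0]]])

```text
clock: 58.1
tool_pos: [0.5438, -0.1065, 0.3261]
eef_rot: [0.674, 0.739, -0.001, -0.002]
contact_force: [-0.0, 0.4, -1.9]
opening: 0.385
finger_force: 35.0
```

```bash
python3 -c "
from h import *
st()"
```

```text
clock 58.1 tcp mm [ 543.8 -106.5  326.1] close ax 5.24 tilt [-0.19  0.08] F [-0.   0.4 -1.9] open mm 33.9 q7 0.24
```

step_arm(increments=[[[0,0,-0.8],[0,0,0]],[[0,0,-1],[0,0,0]],[[0,0,-0.8],[0,0,0]],[[0,0,-0.7],[0,0,0]],[[0,0,-0.4],[0,0,0]],[[0,0,-0.2],[0,0,0]],[[0,0,-0.1],[0,0,0]],[[0,0,0],[0,0,0]],[[0,0,0],[0,0,0]],[[0,0,0],[0,0,0]]])

```text
clock: 59.1
tool_pos: [0.5452, -0.1083, 0.288]
eef_rot: [0.675, 0.738, 0.0, 0.0]
contact_force: [-0.5, -0.4, -1.7]
opening: 0.383
finger_force: 35.0
```

```bash
python3 -c "
from h import *
st()"
```

```text
clock 59.1 tcp mm [ 545.2 -108.3  288. ] close ax 5.08 tilt [ 0.04 -0.  ] F [-0.5 -0.4 -1.7] open mm 33.7 q7 0.25
```

Lower the last 2 mm, release, rise, and move aside.

step_arm(increments=[[[0,0,-0.1],[0,0,0]],[[0,0,-0.1],[0,0,0]],[[0,0,0],[0,0,0]],[[0,0,0],[0,0,0]],[[0,0,0],[0,0,0]],[[0,0,0],[0,0,0]],[[0,0,0],[0,0,0]],[[0,0,0],[0,0,0]],[[0,0,0],[0,0,0]],[[0,0,0],[0,0,0]]])

```text
clock: 60.1
tool_pos: [0.5451, -0.1082, 0.2858]
eef_rot: [0.675, 0.738, 0.0, 0.0]
contact_force: [0.6, 0.4, -1.2]
opening: 0.383
finger_force: 35.0
```

step_arm(increments=[[[0,0,0],[0,0,0]],[[0,0,0],[0,0,0]],[[0,0,0],[0,0,0]],[[0,0,0],[0,0,0]],[[0,0,0],[0,0,0]],[[0,0,0],[0,0,0]],[[0,0,0.5],[0,0,0]],[[0,0,2],[0,0,0]],[[0,0,3],[0,0,0]],[[0,0,2.5],[0,0,0]]], fingers=0.8)

```text
clock: 61.1
tool_pos: [0.5451, -0.1083, 0.3674]
eef_rot: [0.675, 0.738, 0.0, 0.0]
contact_force: [-0.8, 0.1, 0.1]
opening: 0.804
finger_force: 0.0
```

step_arm(increments=[[[-0.6,4,0],[0,0,0]],[[-0.6,4,0],[0,0,0]],[[-0.6,4,0],[0,0,0]],[[-0.6,4,0],[0,0,0]],[[-0.6,4,0],[0,0,0]],[[-0.6,4,0],[0,0,0]],[[-0.6,4,0],[0,0,0]],[[-0.6,4,0],[0,0,0]],[[-0.6,4,0],[0,0,0]],[[0,0,0],[0,0,0]]])

```text
clock: 62.1
tool_pos: [0.4887, 0.2593, 0.3658]
eef_rot: [0.671, 0.741, 0.001, -0.002]
contact_force: [0.7, -0.1, 0.3]
opening: 0.801
finger_force: 0.0
```

```bash
python3 -c "
from h import *
st();p,d=snap('top');objs(pd=(p,d));q,e=snap('scene')
P=cloud('top',d);m=(P[...,1]>-.028)&(P[...,1]<.06)&(P[...,0]>.48)&(P[...,0]<.6)&(P[...,2]>.109);print(P[m].round(3))
cv2.imwrite('pics/f1.png',cv2.resize(q[130:290,220:380],None,fx=3.6,fy=3.6,interpolation=3)[:,:,::-1])
cv2.imwrite('pics/f2.png',cv2.resize(p[150:250,230:350],None,fx=5,fy=5,interpolation=3)[:,:,::-1])"
```

```text
clock 62.1 tcp mm [488.7 259.3 365.8] close ax 5.7 tilt [-0.06  0.28] F [ 0.7 -0.1  0.3] open mm 70.5 q7 -0.46
px [326, 136, 30, 30] c [ 674.1 -247.6] med [ 674.  -247.4] size [66.6 65.6] ang(long) 60.4 z 216.6 rgb [177 178 175] 417
px [229, 146, 20, 20] c [661.4  70.5] med [662.4  68.9] size [57.7 57.5] ang(long) -88.0 z 143.3 rgb [190 190 187] 227
px [267, 171, 53, 43] c [ 543.8 -107.8] med [ 542.2 -107.6] size [77.9 42.4] ang(long) -85.1 z 276.2 rgb [123 101  81] 437
px [213, 226, 20, 20] c [405.9 115.5] med [407.3 115.5] size [59.5 57.1] ang(long) 1.1 z 129.8 rgb [168 111 121] 257
px [321, 233, 30, 26] c [ 384.3 -232.5] med [ 383.5 -231.9] size [66.4 65.7] ang(long) 64.6 z 216.4 rgb [182 182 180] 448
[[ 0.598  0.058  0.109]
 [ 0.598  0.032  0.112]
 [ 0.564 -0.014  0.11 ]
 [ 0.547 -0.011  0.109]
 [ 0.542 -0.024  0.129]
 [ 0.543 -0.027  0.126]
 [ 0.539 -0.024  0.127]
 [ 0.539 -0.027  0.13 ]
 [ 0.536 -0.024  0.132]
 [ 0.536 -0.027  0.129]
 [ 0.534  0.031  0.11 ]
 [ 0.533 -0.024  0.124]
 [ 0.533 -0.027  0.127]
 [ 0.531 -0.014  0.109]
 [ 0.53  -0.024  0.122]
 [ 0.53  -0.027  0.126]
 [ 0.514  0.053  0.11 ]
 [ 0.508  0.001  0.11 ]
 [ 0.488  0.059  0.11 ]
 [ 0.489 -0.028  0.11 ]
 [ 0.482  0.052  0.11 ]]
```

View pics/f1.png

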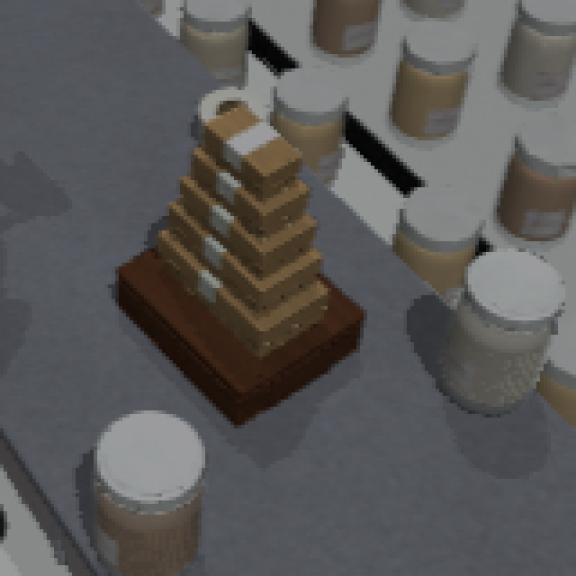

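View pics/f2.png

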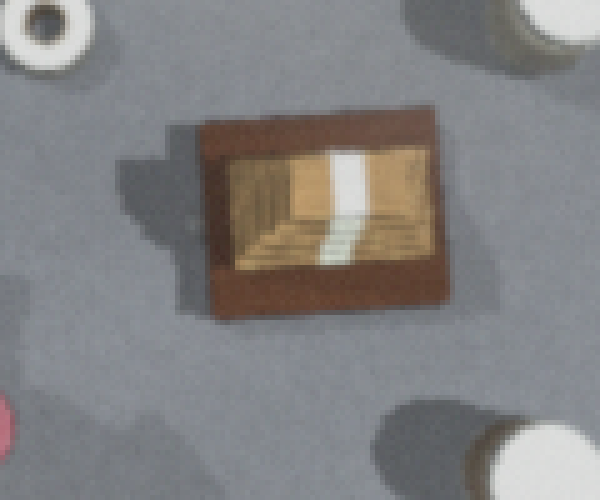

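Both crops show the five-carton column squared on the stand at about (240,220) and (335,205). The knob tip is at y ≈ -0.024, which matches the tray being fully home, and the jars and rolls haven't moved.

```bash
python3 -c "
from h import *
print(r.finish_job())"
```

```text
the job is handed in; nothing more can be done
None
```

I handed the job in at about 62 s: the tray is fully home, knob outward, all five cartons are stacked largest to smallest on the stand, and the jars and rolls haven't moved; the hand-in returned no verdict.

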